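# Shut the propagator vents with one stroke

## Task

Shut the five open vent flaps on the propagator lid with one light stroke: run the fingertips along the row, starting behind the hinge of the first flap and skimming at the height of a shut flap, so that the flaps fold flat one after another in the direction they lean. Stay low and on the row until the last flap is shut. Do not press hard on the propagator, shift it or lift it, and leave everything else where it is.

Things in the scene. Friction and masses are not known exactly. Their poses are not given: they have to be found in the camera images.
- propagator: seed propagator: green tray (270 x 400 mm at its rim) under a flat white lid (240 x 370 mm), lid top 115 mm above the bench; loose on the bench, about 3 kg. Origin: centre of its underside. Its +y axis runs along the row of vent flaps, from row_start to row_end (right to left seen from the robot). Flap hinges at y = -110, -60, -10, 40, 90 mm, x = 0, z = 118.5
- row_start (a point): point on the centre line of the row, 35 mm before the hinge of flap 1, 120 mm above the bench: the height of the upper face of a shut flap (5 mm above the lid). The stroke starts here, with the fingertips behind all the flaps
- row_end (a point): point on the centre line of the row, 19 mm beyond the free edge of flap 5, 120 mm above the bench. The stroke ends here
- flap1 (a joint): vent flap 1 of 5, counted from row_start: a grey plate 30 mm wide (across the row), 36 mm long and 3 mm thick, hinged at its end nearer row_start and leaning up towards row_end; the value is its opening angle in rad, 0 = shut flat (parallel to the lid), 0.7 to 1.3 at the start. It stays at whatever angle it is left (light friction hinge, no spring) and turns down to -0.06 at most
- flap2 (a joint): vent flap 2 of 5, counted from row_start: a grey plate 30 mm wide (across the row), 36 mm long and 3 mm thick, hinged at its end nearer row_start and leaning up towards row_end; the value is its opening angle in rad, 0 = shut flat (parallel to the lid), 0.7 to 1.3 at the start. It stays at whatever angle it is left (light friction hinge, no spring) and turns down to -0.06 at most
- flap3 (a joint): vent flap 3 of 5, counted from row_start: a grey plate 30 mm wide (across the row), 36 mm long and 3 mm thick, hinged at its end nearer row_start and leaning up towards row_end; the value is its opening angle in rad, 0 = shut flat (parallel to the lid), 0.7 to 1.3 at the start. It stays at whatever angle it is left (light friction hinge, no spring) and turns down to -0.06 at most
- flap4 (a joint): vent flap 4 of 5, counted from row_start: a grey plate 30 mm wide (across the row), 36 mm long and 3 mm thick, hinged at its end nearer row_start and leaning up towards row_end; the value is its opening angle in rad, 0 = shut flat (parallel to the lid), 0.7 to 1.3 at the start. It stays at whatever angle it is left (light friction hinge, no spring) and turns down to -0.06 at most
- flap5 (a joint): vent flap 5 of 5, counted from row_start: a grey plate 30 mm wide (across the row), 36 mm long and 3 mm thick, hinged at its end nearer row_start and leaning up towards row_end; the value is its opening angle in rad, 0 = shut flat (parallel to the lid), 0.7 to 1.3 at the start. It stays at whatever angle it is left (light friction hinge, no spring) and turns down to -0.06 at most
- seed_jar: small jar with a metal cap, 28 mm across and 45 mm tall, standing on the lid on its +x side, 80 to 100 mm off the row; leave it alone. Origin: centre of its underside
- label_stack: stack of white plant labels, 16 x 90 x 12 mm, lying on the lid on its -x side, about 90 mm off the row; leave it alone. Origin: centre of its underside
- pot_a: terracotta pot, 84 mm across and 70 mm tall, with a 90 mm seedling, on the bench to the left. Origin: centre of its underside
- pot_b: black pot, 84 mm across and 70 mm tall, with a 90 mm seedling, on the bench to the left. Origin: centre of its underside
- pot_c: terracotta pot, 84 mm across and 70 mm tall, with a 60 mm seedling, on the bench to the right. Origin: centre of its underside
- beaker: open white plastic cup, 70 mm across and 80 mm tall, on the bench to the right. Origin: centre of its underside
- dibber: dibber with a wooden handle, lying on the bench to the left. Origin: under its length

How it is judged (in metres and radians):
On the way, in this order (a step that is already met when the one before it is completed fails the run):
1. flap 1 is folded shut (within 0.2 rad of flat), before flap 2 (value of joint flap1 below 0.2 rad), for 0.05 s.
2. flap 2 is folded shut (within 0.2 rad of flat), before flap 3 (value of joint flap2 below 0.2 rad), for 0.05 s.
3. flap 3 is folded shut (within 0.2 rad of flat), before flap 4 (value of joint flap3 below 0.2 rad), for 0.05 s.
4. flap 4 is folded shut (within 0.2 rad of flat), before flap 5 (value of joint flap4 below 0.2 rad), for 0.05 s.
5. flap 5 is folded shut, last (value of joint flap5 below 0.2 rad), for 0.05 s.
At the end, for the whole second after the job is handed in: All five flaps lie within 0.2 rad (about 7 mm at the free edge) of flat and at rest, the propagator is within 20 mm of where it stood, and so is every other thing (value of joint each of flap1, flap2, flap3, flap4, flap5 below 0.2 rad and velocity of joint each of flap1, flap2, flap3, flap4, flap5 below 0.05 rad/s and distance of each of propagator, seed_jar, label_stack, pot_a, pot_b, pot_c, beaker, dibber from where it was at the start of the episode below 0.02 m and linear speed of propagator below 0.01 m/s); the robot touches nothing.
It fails at once if the fingers leave the row in mid-stroke (TCP more than 60 mm above the shut flaps, or more than 20 mm to the side of the centre line, after flap 1 is shut and before flap 5 is) (value of joint flap1 below 0.2 rad and value of joint flap5 above 0.2 rad and (z of the grasp point in the frame of row_start above 0.06 m or x of the grasp point in the frame of row_start above 0.02 m or x of the grasp point in the frame of row_start below -0.02 m)).
It fails at once if the propagator is pressed with more than 20 N (contact force between the fingers and propagator above 20 N).
It fails at once if the propagator is shifted or lifted by more than 20 mm (distance of propagator from where it was at the start of the episode above 0.02 m).
It fails at once if another thing is moved or lifted by more than 20 mm (distance of any of seed_jar, label_stack, pot_a, pot_b, pot_c, beaker, dibber from where it was at the start of the episode above 0.02 m).
It also fails if it takes over 38 s, if anything falls off the work surface, if the arm or the gripper's body presses on something with over 40 N, if the wrist force passes 120 N, or if a joint passes its speed limit or range.

## Robot

A 6-joint arm with a two-finger parallel gripper is mounted at the origin on the work surface. World frame = base frame: x ahead of the robot, y to its left, z up, the work surface at z = 0. Lengths are in m, angles in degrees, forces in N, time in s.
With the tool pointing down it reaches from about 0.375 to 0.9 m from the base axis. Payload 3.1 kg.
Tool frame: the origin (TCP) lies between the finger pads, 19 mm behind the fingertips; this is the grasp point; z points along the fingers, y is the line along which they close (so a half turn about z gives the same grasp; the last joint's range is limited). The gripper opens to 87 mm and grips with 3 to 60 N. Pads are 19 mm wide; open, the fingers measure 117 mm over their backs; the gripper's body (75 mm by 190 mm) begins 51 mm behind the grasp point.
Start: joints at [63.398, 30.224, 82.088, -0, 67.689, -10.227], TCP at [0.176, 0.6, 0.241] pointing down, gripper open.
Joint ranges: [-176.69, 176.69], [-43.24, 126.21], [12.49, 139.97], [-82, 262], [0, 151.66], [-163.58, 163.58]. Speed limits (degrees/s): [159.86, 159.86, 180, 180, 180, 180].

## Interface

Orientations are given as a 3x3 rotation matrix whose columns are the frame's x, y, z axes.
In Python, from rig import readout, cams, bot gives the robot as it stands.
- The arm moves only by the shell command python3 -m inch 'ROWS'. ROWS is JSON, a list of rows, each a list of 5 numbers: the shift along the world's x, y, z in cm, then the turn about the world's z in degrees, then the finger opening in cm, from 0 to 8.7. In form: [[dx, dy, dz, twist, fingers], ...]. A call has 1 to 10 rows; each row is the pose to reach, as a shift and turn from the pose commanded when the call began; what a row does not reach only later rows make up. A row lasts 1/12 s, in which the tool goes at most 41.7 mm and 7.16 degrees, less where a joint would pass 70% of its speed; a pose out of reach is approached as far as the arm can. A call with a gripper value outside its range is refused whole. The fingers move at their own pace and stop on an object; the grip force is fixed at half the most. Time passes only in rows, so rows that repeat a pose let the fingers close. It gives the time, the measured TCP pose, the force, the opening and the grip force at its end, in the units of the state.
- readout.read_state(): the state, without advancing time (a new reading comes with each control period).
- cams.capture(name): name is "scene" or "top" or "wrist"; returns a dict with "image" (480x640x3 uint8, blue, green, red), "intrinsics" (3x3 intrinsics, pixels), "xyz" and "rotation" of the camera in the world; the wrist camera has in their place "tool_from_camera" (4x4, takes a point from camera to tool coordinates, whose origin is the TCP and whose axes are the flange's). Camera axes: x right, y down, z forward; pixel columns grow to the right and rows downward; lengths in m; the calibration is good to about 2 mm. A picture is of the moment at which its call begins: read the wrist's pose just before it. There is no depth.
- bot.hand_in(): hands the job in; it is judged then, once.
The state is a dict: "time_s": time; "joint_positions": joint angles; "qvel": joint speeds; "tau": joint torques, N m; "position": TCP position; "tcp_rot": TCP orientation; "force": force on the tool from outside, world axes, zero at the start; "moment": the same for the moment, N m; "opening": opening from 0.0 (shut) to 1.0 (fully open); "grasp_force": force on a finger pad.
Only numpy, scipy, OpenCV 4.12 (cv2) and the standard library are available. Lean on these libraries where they do the work, as an engineer would, in place of code of your own. Each camera call takes 0.05 s, during which the arm holds its last target. There are 200 camera calls.

## Working session

There is one attempt and no reset: what is moved stays moved. The work goes in short steps, Python scripts to look and compute and a shell command to move; the robot and the scene stay as the last step left them, time stands still between calls to the robot, and variables do not carry over. Pictures are saved under pics/ and viewed, at most 10 in all, crops included, and the job is handed in when it is done.

```bash
mkdir -p pics; python3 - <<'E'
from rig import readout,cams
import cv2,numpy as np
np.set_printoptions(precision=4,suppress=True)
s=readout.read_state();print(s['time_s'],s['position'],s['tcp_rot'],s['force'],s['opening'])
for n in('top','scene'):
    c=cams.capture(n);cv2.imwrite(f'pics/{n}.png',c['image']);print(n,c['intrinsics'],c['xyz'],c['rotation'])
E
```

```text
0.0 [0.1759 0.599  0.2403] [[-0.9594  0.2819 -0.001 ]
 [ 0.2819  0.9594 -0.0019]
 [ 0.0004 -0.0021 -1.    ]] [-0.2357 -0.1276  0.1021] 0.9993889666346444
top [[571.8969   0.     313.8372]
 [  0.     571.8969 241.0774]
 [  0.       0.       1.    ]] [0.3983 0.0061 1.5216] [[ 0.0278 -0.9947  0.0985]
 [-0.9995 -0.0292 -0.0131]
 [ 0.0159 -0.0981 -0.9951]]
scene [[441.5435   0.     319.7233]
 [  0.     441.5435 245.3512]
 [  0.       0.       1.    ]] [1.0122 0.1675 0.8906] [[-0.274   0.7971 -0.538 ]
 [ 0.9616  0.2178 -0.1671]
 [-0.016  -0.5631 -0.8262]]
```

View pics/top.png

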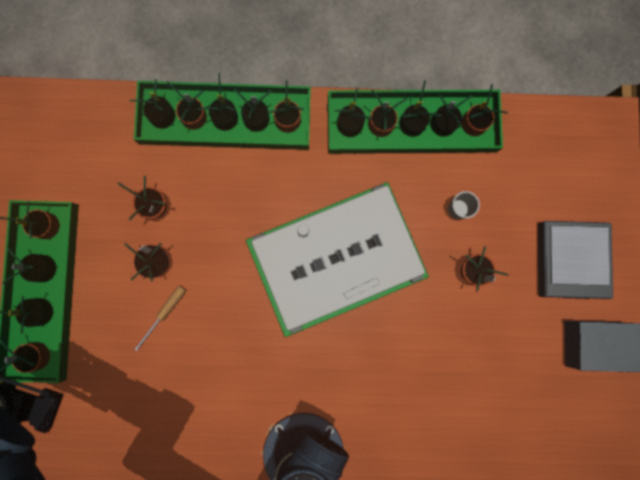

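View pics/scene.png

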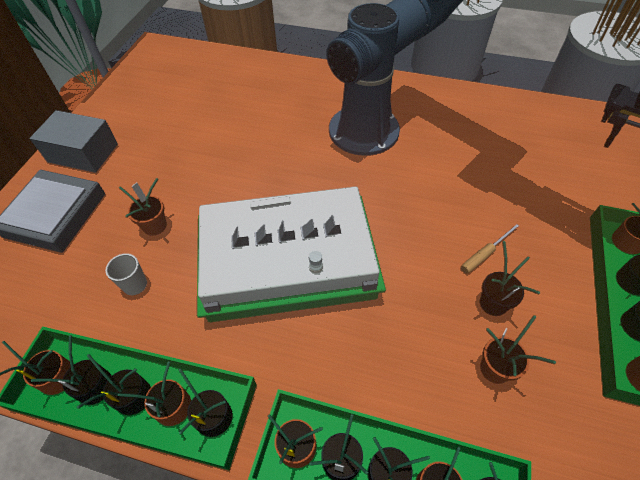

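```bash
cat > h.py <<'E'
import numpy as np,cv2
from rig import cams,readout
np.set_printoptions(precision=4,suppress=True)
def plane(px,K,t,R,z):
    px=np.asarray(px,float).reshape(-1,2)
    d=np.c_[px,np.ones(len(px))]@np.linalg.inv(K).T@np.asarray(R).T
    t=np.asarray(t); return t+d*((z-t[2])/d[:,2])[:,None]
def proj(P,K,t,R):
    q=(np.asarray(P,float).reshape(-1,3)-t)@np.asarray(R)@np.asarray(K).T
    return q[:,:2]/q[:,2:]
E
python3 - <<'E'
from h import *
for n,box in(('top',(240,175,435,340)),('scene',(190,180,390,325))):
    c=cams.capture(n);K,t,R=c['intrinsics'],c['xyz'],c['rotation'];im=c['image']
    hsv=cv2.cvtColor(im,cv2.COLOR_BGR2HSV)
    m=((hsv[...,1]<50)&(hsv[...,2]>(140))).astype(np.uint8)
    k=np.zeros_like(m);x0,y0,x1,y1=box;k[y0:y1,x0:x1]=1;m*=k
    cs,_=cv2.findContours(m,cv2.RETR_EXTERNAL,cv2.CHAIN_APPROX_NONE)
    cc=max(cs,key=cv2.contourArea)
    W=plane(cc,K,t,R,.115)[:,:2]
    r=cv2.minAreaRect(W.astype(np.float32)*1000);print(n,r,proj(np.c_[cv2.boxPoints(r)/1000,[.115]*4],K,t,R))
    if n=='top':
        cr=im[175:345,235:435];cv2.imwrite('pics/topz.png',cv2.resize(cr,None,fx=4,fy=4,interpolation=cv2.INTER_CUBIC)[:600])
        print(plane([(375,241),(298,272)],K,t,R,.12))
E
```

```text
top ((500.9205322265625, -72.89390563964844), (238.40151977539062, 367.5305480957031), 24.094141006469727) [[287.2465 330.5359]
 [425.2831 272.7746]
 [387.2417 184.6393]
 [250.6609 240.3787]]
[[ 0.5417 -0.1632  0.12  ]
 [ 0.4599  0.0243  0.12  ]]
scene ((506.393798828125, -69.76261901855469), (237.4143524169922, 366.134033203125), 24.19997787475586) [[356.8892 186.0779]
 [198.8923 205.1905]
 [197.8391 297.0331]
 [379.2071 272.5464]]
```

View pics/topz.png

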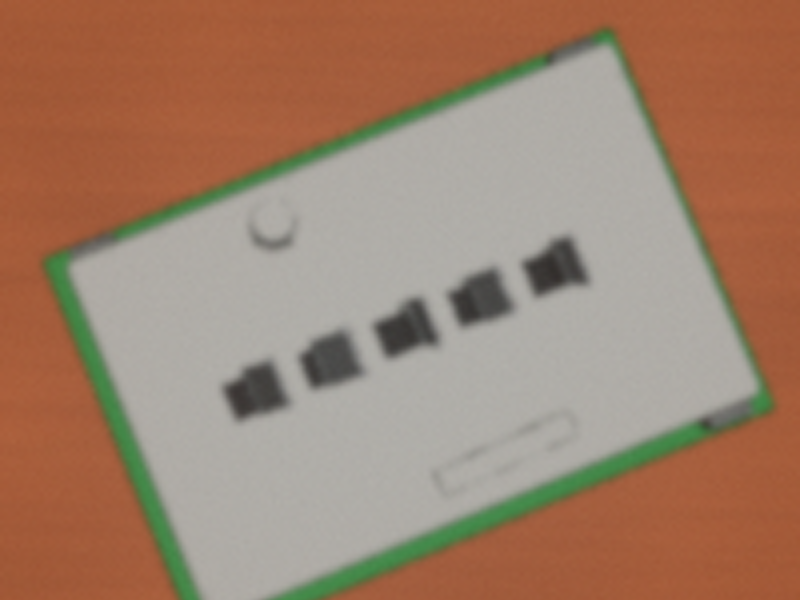

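The top view shows the row from about (375,241) to (298,272), right to left. Measured on the 115 mm plane, the lid comes out at 238x368 mm against 240x370 given, so the fit holds. Next I hover above row_start with the fingers shut.

```bash
python3 -m inch '[[19,-40,2,-49.5,0],[19,-40,2,-49.5,0],[19,-40,2,-49.5,0],[19,-40,2,-49.5,0],[19,-40,2,-49.5,0],[19,-40,2,-49.5,0],[19,-40,2,-49.5,0],[19,-40,2,-49.5,0],[19,-40,2,-49.5,0],[19,-40,2,-49.5,0]]'
```

```text
time_s: 1.03
position: [0.3551, 0.2218, 0.2603]
tcp_rot: [[-0.409, 0.912, 0.0], [0.912, 0.409, 0.0], [-0.0, 0.0, -1.0]]
force: [1.4, 1.2, 0.8]
opening: 0.324
grasp_force: 0.0
```

```bash
python3 -m inch '[[19.4,-40.5,0,0,0],[19.4,-40.5,0,0,0],[19.4,-40.5,0,0,0],[19.4,-40.5,0,0,0],[19.4,-40.5,0,0,0],[19.4,-40.5,0,0,0],[19.4,-40.5,0,0,0],[19.4,-40.5,0,0,0],[19.4,-40.5,0,0,0],[19.4,-40.5,0,0,0]]' && python3 -m inch '[[0,0,0,0,0],[0,0,0,0,0],[0,0,0,0,0],[0,0,0,0,0],[0,0,0,0,0]]'
python3 - <<'E'
from h import *
s=readout.read_state();c=cams.capture('wrist');T=np.array(c['tool_from_camera']);Rt=np.array(s['tcp_rot']);p=np.array(s['position'])
R=Rt@T[:3,:3];t=p+Rt@T[:3,3];K=c['intrinsics'];print(p,t,R)
im=c['image'].copy();cv2.imwrite('pics/wraw.png',im)
a=np.radians(24.1);ey=np.array([-np.sin(a),np.cos(a),0]);ex=np.array([np.cos(a),np.sin(a),0]);o=np.array([.501,-.073,0])
def d(x,y,z,col):
    q=proj([o+ex*x+ey*y+[0,0,z]],K,t,R)[0]; 
    if abs(q).max()<2000: cv2.circle(im,tuple(int(v) for v in q),2,col,-1)
for y in(-.110,-.06,-.01,.04,.09):
    for x in(-.015,.015): d(x,y,.1185,(0,0,255))
for x in(-.12,.12):
    for y in np.linspace(-.185,.185,20): d(x,y,.115,(255,0,0))
cv2.imwrite('pics/w.png',im)
E
```

```text
time_s: 1.87
position: [0.5351, -0.1542, 0.2599]
tcp_rot: [[-0.408, 0.913, -0.0], [0.913, 0.408, 0.0], [0.0, -0.0, -1.0]]
force: [1.2, 0.6, 1.0]
opening: 0.005
grasp_force: 0.0
time_s: 2.28
position: [0.534, -0.1505, 0.26]
tcp_rot: [[-0.41, 0.912, -0.001], [0.912, 0.41, 0.001], [0.001, -0.001, -1.0]]
force: [0.0, -0.3, -0.0]
opening: -0.0
grasp_force: 0.0
[ 0.534  -0.1505  0.26  ] [ 0.502  -0.0795  0.4025] [[ 0.9122  0.3932  0.1155]
 [ 0.4098 -0.8751 -0.2575]
 [-0.0002  0.2822 -0.9594]]
```

View pics/w.png

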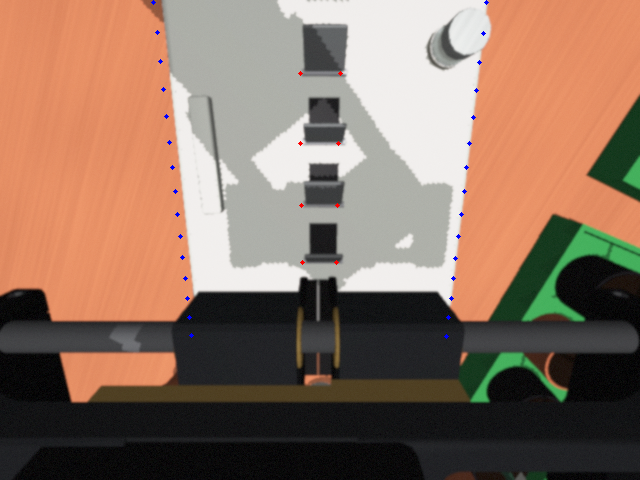

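Red hinge predictions sit on the hinges along the row (flap 1 at about (302,262)-(336,262)), but the real flaps are about 4 px to the right. I shift the row line 2.5 mm towards +x, then go down behind flap 1.

```bash
python3 -m inch '[[2.8,-5.3,0,0,0],[2.8,-5.3,0,0,0],[2.8,-5.3,0,0,0],[2.8,-5.3,-3,0,0],[2.8,-5.3,-6,0,0],[2.8,-5.3,-8,0,0],[2.8,-5.3,-10,0,0],[2.8,-5.3,-10,0,0],[2.8,-5.3,-10,0,0],[2.8,-5.3,-10,0,0]]'
```

```text
time_s: 3.17
position: [0.5633, -0.2047, 0.1612]
tcp_rot: [[-0.41, 0.912, 0.001], [0.912, 0.41, -0.001], [-0.001, 0.001, -1.0]]
force: [0.6, -0.9, 1.0]
opening: 0.005
grasp_force: 0.0
```

```bash
python3 -m inch '[[0,0,-0.6,0,0],[0,0,-1.2,0,0],[0,0,-1.8,0,0],[0,0,-1.8,0,0],[0,0,-1.8,0,0],[0,0,-1.8,0,0]]'
python3 - <<'E'
from h import *
P=[]
for i in range(4):
    c=cams.capture('wrist');P.append(readout.read_state()['position'])
print(np.array(P));s=readout.read_state();print(s['force'])
cv2.imwrite('pics/w2.png',c['image'])
E
```

```text
time_s: 3.67
position: [0.5628, -0.2052, 0.1421]
tcp_rot: [[-0.409, 0.913, 0.0], [0.913, 0.409, -0.0], [-0.0, -0.0, -1.0]]
force: [-0.3, 0.5, -0.7]
opening: 0.001
grasp_force: 0.0
[[ 0.5629 -0.2053  0.1422]
 [ 0.5629 -0.2053  0.1422]
 [ 0.5629 -0.2053  0.1423]
 [ 0.5629 -0.2052  0.1423]]
[-0.129   0.6193  0.2822]
```

View pics/w2.png

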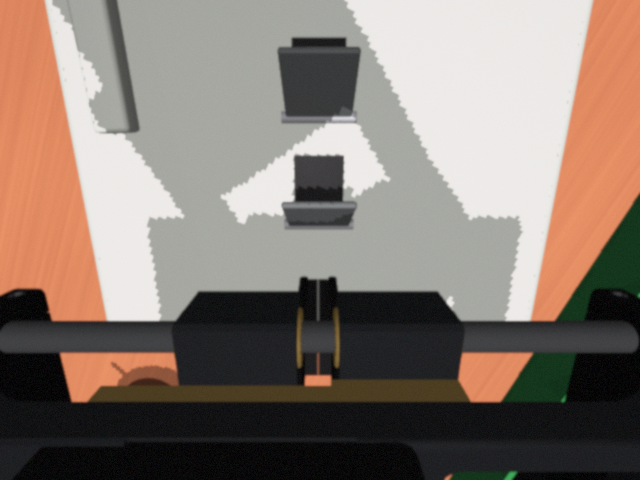

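The flaps are centred on the fingers (both at column 319), the tips are about 3 mm above shut height, and nothing is touching. The stroke starts at 4 mm per row.

```bash
python3 -m inch '[[-0.16,0.37,0,0,0],[-0.33,0.73,0,0,0],[-0.49,1.1,0,0,0],[-0.65,1.46,0,0,0],[-0.82,1.83,0,0,0],[-0.98,2.19,0,0,0],[-1.14,2.56,0,0,0],[-1.31,2.92,0,0,0],[-1.47,3.29,0,0,0],[-1.63,3.65,0,0,0]]'; python3 -m inch '[[-0.16,0.37,0,0,0],[-0.33,0.73,0,0,0],[-0.49,1.1,0,0,0],[-0.65,1.46,0,0,0],[-0.65,1.46,0,0,0]]'
python3 - <<'E'
from h import *
cv2.imwrite('pics/w3.png',cams.capture('wrist')['image'])
E
```

```text
time_s: 4.7
position: [0.5463, -0.1683, 0.1421]
tcp_rot: [[-0.409, 0.913, 0.0], [0.913, 0.409, 0.0], [0.0, 0.0, -1.0]]
force: [-0.0, -0.1, -1.2]
opening: 0.007
grasp_force: 0.2
time_s: 5.12
position: [0.5392, -0.153, 0.1419]
tcp_rot: [[-0.409, 0.912, -0.001], [0.912, 0.409, 0.001], [0.001, -0.001, -1.0]]
force: [-0.2, 0.5, -0.1]
opening: 0.006
grasp_force: 0.0
```

View pics/w3.png

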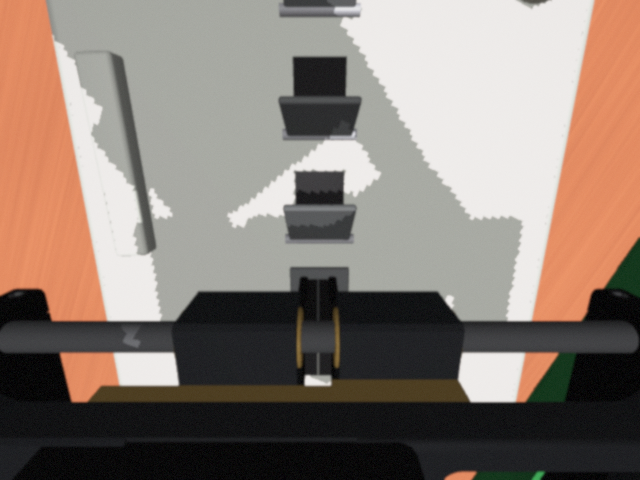

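Flap 1 is folding down just ahead of the fingers at (319,280), flap 2 is still up, and the forces are tiny. The stroke goes on.

```bash
python3 -m inch '[[-0.2,0.46,0,0,0],[-0.41,0.91,0,0,0],[-0.61,1.37,0,0,0],[-0.82,1.83,0,0,0],[-1.02,2.28,0,0,0],[-1.23,2.74,0,0,0],[-1.43,3.2,0,0,0],[-1.63,3.65,0,0,0],[-1.84,4.11,0,0,0],[-2.04,4.56,0,0,0]]'; python3 -m inch '[[-0.2,0.46,0,0,0],[-0.41,0.91,0,0,0],[-0.61,1.37,0,0,0],[-0.82,1.83,0,0,0],[-1.02,2.28,0,0,0],[-1.23,2.74,0,0,0],[-1.43,3.2,0,0,0],[-1.63,3.65,0,0,0],[-1.84,4.11,0,0,0],[-2.04,4.56,0,0,0]]'
```

```text
time_s: 6.0
position: [0.5192, -0.1078, 0.142]
tcp_rot: [[-0.409, 0.913, -0.0], [0.913, 0.409, 0.0], [0.0, -0.0, -1.0]]
force: [-0.1, 0.6, -1.0]
opening: 0.007
grasp_force: 0.1
time_s: 6.83
position: [0.4987, -0.0622, 0.142]
tcp_rot: [[-0.409, 0.913, -0.0], [0.913, 0.409, 0.0], [0.0, -0.0, -1.0]]
force: [0.2, -0.1, 0.1]
opening: 0.009
grasp_force: 0.1
```

```bash
python3 -m inch '[[-0.2,0.46,0,0,0],[-0.41,0.91,0,0,0],[-0.61,1.37,0,0,0],[-0.82,1.83,0,0,0],[-1.02,2.28,0,0,0],[-1.23,2.74,0,0,0],[-1.43,3.2,0,0,0],[-1.63,3.65,0,0,0],[-1.84,4.11,0,0,0],[-2.04,4.56,0,0,0]]'; python3 -m inch '[[-0.2,0.46,0,0,0],[-0.41,0.91,0,0,0],[-0.61,1.37,0,0,0],[-0.82,1.83,0,0,0],[-1.02,2.28,0,0,0],[-1.23,2.74,0,0,0],[-1.43,3.2,0,0,0],[-1.63,3.65,0,0,0],[-1.84,4.11,0,0,0],[-2.04,4.56,0,0,0]]';  python3 -m inch '[[-0.2,0.46,0,0,0],[-0.41,0.91,0,0,0],[-0.61,1.37,0,0,0],[-0.82,1.83,0,0,0],[-1.02,2.28,0,0,0],[-1.23,2.74,0,0,0],[-1.39,3.1,0,0,0],[-1.39,3.1,0,0,0],[-1.39,3.1,0,0,0]]'
```

```text
time_s: 7.67
position: [0.4784, -0.0167, 0.142]
tcp_rot: [[-0.409, 0.913, -0.0], [0.913, 0.409, 0.0], [0.0, -0.0, -1.0]]
force: [-0.7, -0.7, -0.4]
opening: 0.009
grasp_force: 0.1
time_s: 8.5
position: [0.4579, 0.0289, 0.142]
tcp_rot: [[-0.409, 0.913, -0.0], [0.913, 0.409, 0.0], [0.0, -0.0, -1.0]]
force: [0.3, 0.2, 0.2]
opening: 0.007
grasp_force: 0.1
time_s: 9.25
position: [0.4444, 0.0596, 0.142]
tcp_rot: [[-0.409, 0.912, 0.0], [0.912, 0.409, -0.0], [-0.0, 0.0, -1.0]]
force: [-0.3, 0.2, 0.4]
opening: 0.008
grasp_force: 0.0
```

```bash
python3 -m inch '[[0,0,1,0,0],[0,0,3,0,0],[0,0,6,0,0],[0,0,9,0,0],[0,0,12,0,0],[0,5,14,0,0],[0,9,14,0,0],[0,12,14,0,0],[0,12,14,0,0],[0,12,14,0,0]]'
python3 - <<'E'
from h import *
a=cams.capture('scene')['image'][170:330,180:400];b=cams.capture('top')['image'][175:345,235:435]
a=cv2.resize(a,(660,480),interpolation=cv2.INTER_CUBIC)[:300];b=cv2.resize(b,(660,561),interpolation=cv2.INTER_CUBIC)[120:420]
cv2.imwrite('pics/end.png',np.vstack([a,b]))
E
```

```text
time_s: 10.08
position: [0.4441, 0.1809, 0.2821]
tcp_rot: [[-0.413, 0.911, 0.0], [0.911, 0.413, -0.0], [-0.0, 0.0, -1.0]]
force: [0.1, -0.3, -0.0]
opening: 0.006
grasp_force: 0.0
```

View pics/end.png

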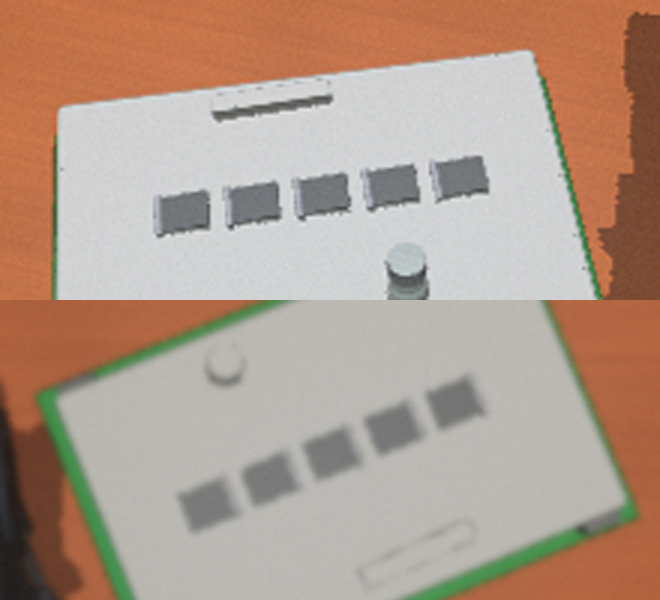

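All five flaps lie flat in both views, from (185,212) to (460,177) in the scene crop. The jar and labels look unmoved, and the arm is clear of everything.

```bash
python3 -c "
from rig import bot
print(bot.hand_in())"
```

```text
the job is handed in; nothing more can be done
None
```

I shut all five flaps in one light stroke along the row, in about 10 s; the wrist force stayed around 1 N at every check, the last pictures show nothing on the lid moved, and the job is handed in (no verdict was returned).

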